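# Bring the games case's top board into line with the drift pin and bolt it

## Task

The top board of the wooden games case has slid and turned on its one fitted bolt, so its two open holes no longer line up with those in the case below. Feel the tapered drift pin gently, without forcing it, into the open hole on the same long side as the fitted bolt, all the way until its collar sits on the board, and with the pin there push the wing bolt fully home in the other open hole. Then pull the drift pin out and put it back upright, fully down, in either hole of the wooden stand, leaving the bolt home and the beaker, the domino stack and the tray where they are.

Things in the scene. Friction and masses are not known exactly. Their poses are not given: they have to be found in the camera images.
- hole_a (a point): Centre of the upper mouth of the drift hole (22 mm round) in the games case's plywood top board (140 x 200 x 12 mm). z up; x, y along the board's short and long sides, moving with the board. The fitted bolt is 150 mm away along +y, its head 20 mm high. Under the board the case has its own 22 mm hole, down to the table, at the start 5.5 to 7 mm off towards +y or -y and 0 to 5 mm off towards +x or -x, unknown which.
- hole_b (a point): Centre of the upper mouth of the board's bolt hole (22 mm round), 100 mm from the drift hole along the board's +x; same axes. The board's upper face is 72 mm above the table, the fixed case's top 60 mm. The board slides along its long side and turns about the fitted bolt with slight friction (about 2 N), cannot lift, and stays where left. With the drift pin home this hole and the case's 22 mm hole below agree within 2 mm.
- drift_c (a point): Wooden drift pin, 116 mm long, about 90 g: its mid-length, on its axis; z up along the pin, handle upward. Its collar, 34 mm across and 6 mm thick, has its underside 3 mm below this point. Above the collar is a plain round handle 28 mm across, from 3 to 58 mm above this point. At the start it hangs by its collar, upright, in one of the stand's holes.
- drift_tip (a point): Lower end of the drift pin, on its axis, 58 mm below its mid-length. Flat, 14 mm across, widening in a straight taper to 21 mm over 35 mm, then a parallel 21 mm shank for 20 mm up to the collar.
- bolt_c (a point): Wooden wing bolt, 95 mm long, about 60 g: its mid-length, on its axis; z up, wing upward. Its flange, 34 mm across and 8 mm thick, has its underside 2.5 mm below this point. Above the flange is a flat wing from 5.5 to 47.5 mm above this point, 40 mm wide along x and 14 mm thick along y. At the start it hangs by its flange, upright, in the stand's other hole.
- bolt_foot (a point): Lower end of the wing bolt, on its axis, 47.5 mm below its mid-length. The shank is plain and round, no thread, 20 mm across and 45 mm long, with a 2 mm bevel at the foot; it simply pushes in.
- stand_0 (a point): Centre of the mouth of one hole (24 mm round, right through) of the fixed wooden stand, a block 170 x 64 mm and 65 mm high. x runs along the stand's length, z up; the other hole is 100 mm away along +x.
- stand_1 (a point): Centre of the mouth of the stand's other hole (24 mm round); same axes; the first hole lies 100 mm away along -x.
- beaker: Clear plastic beaker, 80 mm across and 110 mm high, standing on the table; origin at the centre of its foot. A bystander.
- dominoes: Stack of four wooden domino tiles, 50 x 100 x 48 mm, origin at the centre of its underside, z up. A bystander.
- tray: Open plywood tray, 100 x 160 x 40 mm, origin at the centre of its underside, z up. A bystander.
Not all that is in view belongs to the job. Leave any blue or orange look-alike of the part that bears stand_0 alone.

How it is judged:
By the outcome, as a careful person would: the job done as asked, in the order asked, and still so for the second after the job is handed in, with the robot touching nothing.
It also fails if it takes over 72 s, if anything falls off the work surface, if the arm or the gripper's body presses on something with over 40 N, if the wrist force passes 120 N, or if a joint passes its speed limit or range.

## Robot

A 6-joint arm with a two-finger parallel gripper is mounted at the origin on the work surface. World frame = base frame: x ahead of the robot, y to its left, z up, the work surface at z = 0. Lengths are in m, angles in degrees, forces in N, time in s.
With the tool pointing down it reaches from about 0.4 to 0.825 m from the base axis. Payload 7 kg.
Tool frame: the origin (TCP) lies on the centre line of the jaws, within the pads' length; the fingertips stand 8 mm ahead of it and the grasp point (between the pads) lies 11 mm behind it; z points along the fingers, y is the line along which they close (so a half turn about z gives the same grasp; the last joint's range is limited). The gripper opens to 88 mm and grips with 3 to 60 N. Pads are 19 mm wide; open, the fingers measure 130 mm over their backs; the gripper's body (78 mm by 193 mm) begins 47 mm behind the grasp point.
Start: joints at [82.111, 20.546, 0.682, 0, -70.136, -16.507], TCP at [0.279, 0.615, 0.235] pointing down, gripper open.
Joint ranges: [-176.03, 176.03], [-82.01, 121.73], [-58.28, 71.71], [-173.87, 95.51], [-174.79, -0.11], [-173.66, 173.66]. Speed limits (degrees/s): [136.94, 136.94, 172.46, 180, 180, 180].

## Interface

Orientations are given as [roll, pitch, yaw] about the fixed x, y, z axes, in that order (R = Rz(yaw) Ry(pitch) Rx(roll)).
In Python, from plant import ctrl, vision gives the robot as it stands. The module is installed in compiled form; this text tells all that it offers.
- The arm moves only by the tool move_arm, never from a script. Its argument "moves" is one flat list of numbers, 7 for each row, row after row: the finger opening in cm, from 0 to 8.76, then the shift along the tool's x, y, z in cm, then the turn, a rotation vector about the tool's x, y, z in rad. A call has 1 to 8 rows; each row shifts and turns the commanded pose from where the row before left it, along the tool's axes as they then stand; what a row does not reach is not made up. A row lasts 1/10 s, in which the tool goes at most 50 mm and 8.59 degrees, less where a joint would pass 70% of its speed; a pose out of reach is approached as far as the arm can. A call with a gripper value outside its range is refused whole. The fingers move at their own pace and stop on an object; the grip force is fixed at half the most. Time passes only in rows, so rows that do not move let the fingers close. It gives the time, the measured TCP pose, the force, the opening and the grip force at its end, in the units of the state.
- ctrl.get_obs(): the state, without advancing time (a new reading comes with each control period).
- vision.snapshot(name): name is "side" or "top" or "wrist"; returns (picture, depth): 384x512x3 uint8, red, green, blue; 384x512 float32, m along the optical axis (not along the pixel's ray), 0 where there is no reading.
- vision.camera_model(name): a dict with "vertical_fov" (degrees; the focal length in pixels is half the picture's height over the tangent of half this angle, whatever the lens; pixels are square), "cx", "cy" (the principal point, pixels), "cam_to_world" (4x4, takes a point from camera to world coordinates). Camera axes: x right, y down, z forward; pixel columns grow to the right and rows downward; lengths in m; the calibration is good to about 2 mm. A picture is of the moment at which its call begins: read the wrist's pose just before it. camera_model takes no time and is no camera call; for the wrist camera it gives the pose at the moment of the call.
- ctrl.close_job(): hands the job in; it is judged then, once.
The state is a dict: "clock": time; "joint_pos": joint angles; "qvel": joint speeds; "tau": joint torques, N m; "tool_pos": TCP position; "orientation": TCP orientation; "force": force on the tool from outside, world axes, zero at the start; "moment": the same for the moment, N m; "opening": finger opening in m; "gripper_force": force on a finger pad.
Only numpy, scipy, OpenCV 4.12 (cv2) and the standard library are available. Lean on these libraries where they do the work, as an engineer would, in place of code of your own. Each camera call takes 0.05 s, during which the arm holds its last target. There are 200 camera calls.

## Working session

There is one attempt and no reset: what is moved stays moved. The work goes in short steps, Python scripts to look and compute and a tool call to move; the robot and the scene stay as the last step left them, time stands still between calls to the robot, and variables do not carry over. Pictures are saved under pics/ and viewed, at most 10 in all, crops included, and the job is handed in when it is done.

Besides the shell and the picture viewer there is one more tool, called after "Emit:" as name(argument=value, ...), one argument or row to a line, values as JSON. move_arm: Moves the arm, as the interface text tells. Its arguments: {"type":"object","properties":{"moves":{"type":"array"}},"required":["moves"]}

```bash
mkdir -p pics
cat > h.py <<'E'
import numpy as np, cv2
from plant import ctrl, vision
def snap(n):
    m=vision.camera_model(n); p,d=vision.snapshot(n); return p,d,m
def save(p,f): cv2.imwrite('pics/'+f,cv2.cvtColor(p,cv2.COLOR_RGB2BGR))
def ray(m,u,v):
    f=192/np.tan(np.radians(m['vertical_fov'])/2); T=np.array(m['cam_to_world'])
    d=T[:3,:3]@np.array([(u-m['cx'])/f,(v-m['cy'])/f,1]); return T[:3,3],d
def onz(m,u,v,z):
    o,d=ray(m,u,v); return o+d*(z-o[2])/d[2]
def tri(rs):
    A=np.zeros((3,3));b=np.zeros(3)
    for o,d in rs:
        d=d/np.linalg.norm(d);P=np.eye(3)-np.outer(d,d);A+=P;b+=P@o
    x=np.linalg.solve(A,b); return x,[np.linalg.norm(np.cross(x-o,d/np.linalg.norm(d))) for o,d in rs]
def pt(m,d,u,v):
    o,r=ray(m,u,v); return o+r*d[int(round(v)),int(round(u))]
E
python3 - <<'E'
from h import *
a=[]
for n in('side','top','wrist'):
    p,d,m=snap(n); save(p,n+'0.png'); np.savez('%s0.npz'%n,p=p,d=d,T=m['cam_to_world'],f=m['vertical_fov'],cx=m['cx'],cy=m['cy'])
    print(n,np.round(m['cam_to_world'],3).tolist(),m['vertical_fov'],m['cx'],m['cy'],(d>0).mean())
    a.append(p)
q=np.vstack([np.hstack(a[:2])]); cv2.imwrite('pics/st.png',cv2.cvtColor(cv2.resize(q,(800,300)),4))
print(ctrl.get_obs())
E
```

```text
side [[0.984, -0.114, 0.135, 0.404], [-0.176, -0.684, 0.708, -0.724], [0.012, -0.72, -0.694, 0.834], [0.0, 0.0, 0.0, 1.0]] 46.19500909889569 257.42467502811644 191.1669765082835 0.996002197265625
top [[0.005, -0.992, 0.126, 0.396], [-1.0, -0.006, -0.005, 0.071], [0.006, -0.126, -0.992, 1.275], [0.0, 0.0, 0.0, 1.0]] 47.90951834756846 253.4119670633933 186.62606405663115 0.9958750406901041
wrist [[-0.412, -0.875, -0.255, 0.348], [-0.911, 0.396, 0.114, 0.584], [0.001, 0.279, -0.96, 0.384], [0.0, 0.0, 0.0, 1.0]] 68.84958635353918 256.26382887051847 195.59123923734228 0.9960886637369791
{'clock': 0.15, 'joint_pos': array([ 8.21102979e+01,  2.05828047e+01,  6.46405815e-01, -1.50025943e-02,
       -7.01349992e+01, -1.65063436e+01]), 'qvel': array([-0.08517085, -0.20090658,  0.14594378,  0.10347493, -0.01084447,
        0.08791612]), 'tau': array([-1.30072534e-03, -5.83271563e+01,  2.93289560e+01,  7.00117618e+00,
        8.77753511e-03, -1.11641507e-04]), 'tool_pos': array([0.27868337, 0.61439984, 0.23383214]), 'orientation': array([ 1.79927537e+02, -6.76361337e-03, -2.44011482e+01]), 'force': array([ 1.10149447, -0.48547225,  0.3926357 ]), 'moment': array([ 0.0191834 , -0.0303723 , -0.00468903]), 'gripper_force': 0.0, 'opening': 0.08788026994760581}
```

View pics/top0.png

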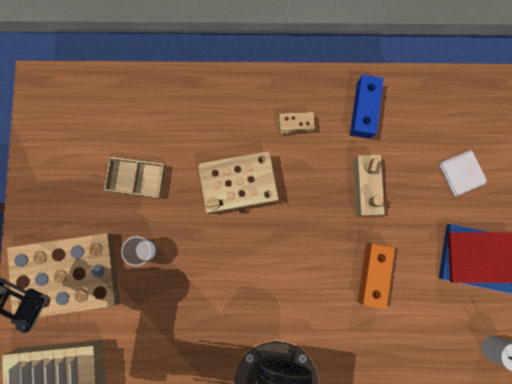

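View pics/side0.png

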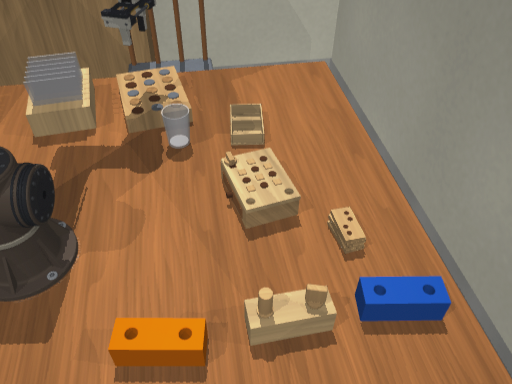

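The top view shows three stand-like blocks: blue (368,106), orange (378,275) and plain wood (370,185). The plain wood one carries the pin and the bolt, so it's the stand. The case is at (238,183), with its fitted bolt at (213,204). I'll confirm with an enlarged crop.

Run:
```python
from h import *
t=np.load('top0.npz')['p'];s=np.load('side0.npz')['p']
a=cv2.resize(t[145:220,190:290],(800,600),interpolation=cv2.INTER_CUBIC)
a1=cv2.resize(t[145:220,195:290],(400,316),interpolation=3)
a2=cv2.resize(t[145:220,340:400],(300,375),interpolation=3)
b1=cv2.resize(s[140:230,215:305],(400,400),interpolation=3)
b2=cv2.resize(s[275:350,235:345],(400,273),interpolation=3)
q=np.zeros((600,800,3),np.uint8)
q[:316,:400]=a1;q[:273,400:]=b2;q[316:600,:284]=cv2.resize(b1,(284,284));q[280:600,450:706]=cv2.resize(a2,(256,320));save(q,'crop.png')
```

```text
(no output)
```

View pics/crop.png

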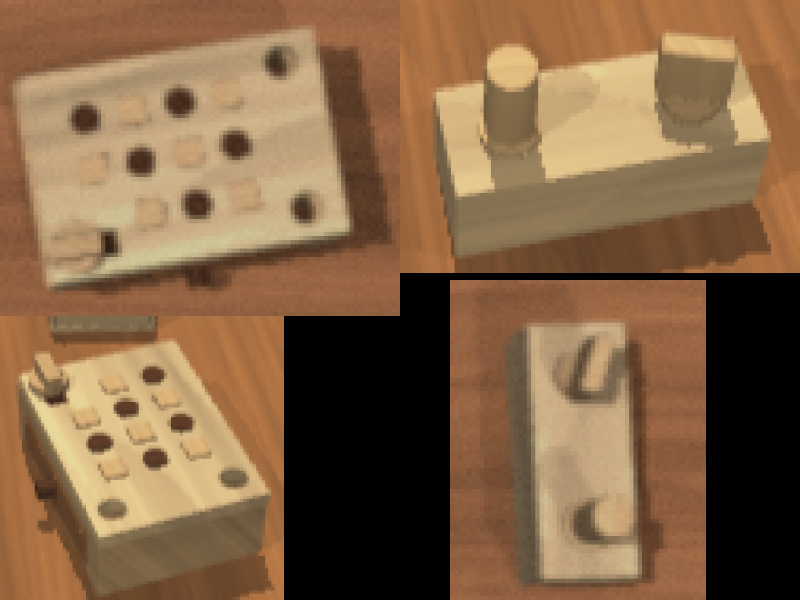

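The crop confirms it. The plain stand holds the round drift pin (top px ~ (373,203)) and the wing bolt (~(374,166)). The open holes are hole_a (268,194), on the fitted bolt's long side, and hole_b (262,160). The dark discs and pale squares between them are only paint. Next I'll measure from both views.

```bash
cat >> h.py <<'E'
def load(n):
    z=np.load(''+n+'.npz'); return z['p'],z['d'],dict(vertical_fov=float(z['f']),cx=float(z['cx']),cy=float(z['cy']),cam_to_world=z['T'])
def cloud(d,m):
    v,u=np.mgrid[:384,:512]; f=192/np.tan(np.radians(m['vertical_fov'])/2)
    c=np.stack([(u-m['cx'])/f*d,(v-m['cy'])/f*d,d],-1); T=np.array(m['cam_to_world']); w=c@T[:3,:3].T+T[:3,3]; w[d<=0]=np.nan; return w
E
python3 - <<'E'
from h import *
def rect(w,k):
    r=cv2.minAreaRect((w[k][:,:2]*1000).astype(np.float32)); return np.round(r[0],1),np.round(r[1],1),round(r[2],1),k.sum(),np.round(np.median(w[k][:,2])*1000,1)
for n in('top0','side0'):
    p,d,m=load(n); w=cloud(d,m); x,y,z=w[...,0],w[...,1],w[...,2]
    if n=='top0': c0=w[185,370]; cc=w[183,238]; print(c0,cc)
    near=(np.hypot(x-c0[0],y-c0[1])<.13)
    nc=(np.hypot(x-cc[0],y-cc[1])<.14)
    print(n)
    print('stand',rect(w,near&(z>.058)&(z<.07)))
    k=(near&(z>.105)).astype(np.uint8); c,l=cv2.connectedComponents(k)
    for i in range(1,c):
        if (l==i).sum()>8: print(' obj',rect(w,l==i), 'z',np.nanmax(z[l==i]), 'uv',np.argwhere(l==i).mean(0)[::-1])
    print('board',rect(w,nc&(z>.068)&(z<.077)))
    print('fit',rect(w,nc&(z>.083)))
p,d,m=load('top0'); w=cloud(d,m)
for u,v in((267.7,194.4),(261.7,159.5)):
    print(onz(m,u,v,.072)); print(np.round(w[int(v)-4:int(v)+5,int(u)-4:int(u)+6,2]*1000).astype(int))
# handle: triangulate tops
for a,b in(((378.5,202.5),(265.5,294)),):pass
E
```

```text
[ 0.55620037 -0.26505171  0.06440847] [0.5576051  0.10791407 0.08027831]
top0
stand (array([ 558.3, -266.6]), array([170.3,  66.6]), 1.7, np.int64(1047), np.float64(65.5))
 obj (array([ 607.8, -264.8]), array([15. , 41.1]), 70.9, np.int64(85), np.float64(115.1)) z 0.12085471614482168 uv [373.98823529 164.11764706]
 obj (array([ 508. , -267.2]), array([25.8, 26.1]), 50.3, np.int64(103), np.float64(125.4)) z 0.1320651063181848 uv [376.72815534 200.2038835 ]
board (array([564.1, 107.3]), array([140.6, 200. ]), 10.5, np.int64(3023), np.float64(73.0))
fit (array([501. , 177.3]), array([23.4, 34.2]), 27.6, np.int64(78), np.float64(92.4))
side0
stand (array([ 558.5, -267.7]), array([170.3,  67.1]), 1.7, np.int64(1983), np.float64(64.1))
 obj (array([ 608.2, -266.5]), array([16.2, 39.6]), 72.5, np.int64(178), np.float64(113.0)) z 0.11781607243074987 uv [316.57303371 288.96067416]
 obj (array([ 508., -270.]), array([26.8, 26.4]), 76.3, np.int64(225), np.float64(124.0)) z 0.12829631935831154 uv [265.27111111 296.4       ]
board (array([565.1, 105.3]), array([141.4, 205.4]), 10.5, np.int64(2802
[... 1808 characters left out ...]
  76                    3                    1
                     2                   -1                   12
                    59                   59                   68
                    70]
 [                  74                   69                   -3
                    -2                   -4                    0
                    61                   76                   73
                    73]
 [                  74                   73                   73
                    72                   76                   68
                    72                   72                   73
                    77]]<stdin>:18: RuntimeWarning: invalid value encountered in cast
```

Emit:
move_arm(
  moves=[8.7,0,0,0,0,0,-0.094,8.7,3,3.5,0,0,0,0,8.7,3,3.5,0,0,0,0,8.7,3,3.5,0,0,0,0,8.7,3,3.5,0,0,0,0,8.7,3,3.5,0,0,0,0,8.7,3,3.5,0,0,0,0,8.7,3,3.5,0,0,0,0],
)

```text
clock: 0.95
tool_pos: [0.3977, 0.3128, 0.2346]
orientation: [-180.0, 0.0, -19.0]
force: [0.9, -0.4, 0.1]
opening: 0.087
gripper_force: 0.0
```

Emit:
move_arm(
  moves=[8.7,3,3.5,1,0,0,0,8.7,3,3.5,1,0,0,0,8.7,3,3.5,1,0,0,0,8.7,3,3.5,1.5,0,0,0,8.7,3,3.5,1.5,0,0,0,8.7,3.5,3.2,0.4,0,0,0,8.7,0,0,0,0,0,0,8.7,0,0,0,0,0,0],
)

```text
clock: 1.75
tool_pos: [0.5051, 0.0573, 0.1701]
orientation: [180.0, 0.0, -19.2]
force: [0.5, 0.1, 0.4]
opening: 0.0869
gripper_force: 0.0
```

```bash
cat >> h.py <<'E'
def circ(P):
    A=np.c_[2*P,np.ones(len(P))]; s=np.linalg.lstsq(A,(P**2).sum(1),rcond=None)[0]; return s[:2],np.sqrt(s[2]+s[0]**2+s[1]**2)
E
python3 - <<'E'
from h import *
p,d,m=snap('wrist'); np.savez('w1.npz',p=p,d=d,T=m['cam_to_world'],f=m['vertical_fov'],cx=m['cx'],cy=m['cy'])
o=ctrl.get_obs(); print(o['clock'],o['tool_pos'],o['orientation'],o['force'],o['joint_pos'])
q=cv2.resize(p,(800,600),interpolation=3); save(q,'w1.png')
w=cloud(d,m); f=192/np.tan(np.radians(m['vertical_fov'])/2); T=np.array(m['cam_to_world'])
for h in((.527,.025,.072),(.626,.042,.072)):
    c=T[:3,:3].T@(np.array(h)-T[:3,3]); u,v=c[0]/c[2]*f+m['cx'],c[1]/c[2]*f+m['cy']; print(u,v)
    near=np.hypot(w[...,0]-h[0],w[...,1]-h[1])<.03
    print('boardz',np.median(w[near&(w[...,2]>.066)][:,2]))
    for zc,lab in((.066,.072),(.052,.060)):
        k=(near&(w[...,2]<zc)).astype(np.uint8); cs,_=cv2.findContours(k,0,1); cn=max(cs,key=cv2.contourArea)[:,0]
        P=np.array([onz(m,a,b,lab)[:2] for a,b in cn]); print(lab,circ(P),P.min(0),P.max(0))
E
```

```text
1.8 [0.5049278  0.0583453  0.17035274] [ 1.79984723e+02  2.48032908e-02 -1.90939056e+01] [ 0.56173933 -0.27795845 -0.20229486] [ 2.87543493e+01  7.95244527e+00 -2.52982791e+01 -9.72539777e-03
 -5.67772476e+01  4.21570789e+01]
282.6519981114113 166.09090134021616
boardz 0.2626195611207579
0.072 (array([0.53136027, 0.0247046 ]), np.float64(0.010102199593944946)) [0.52118663 0.01413385] [0.54143686 0.03537819]
0.06 (array([0.53033621, 0.02745719]), np.float64(0.008067292900862246)) [0.52093923 0.01970011] [0.5397124  0.03520653]
225.37951568618985 58.118143804718784
boardz 0.0716272291615987
0.072 (array([0.62797285, 0.04271059]), np.float64(0.010073547718105163)) [0.61775406 0.0321093 ] [0.63816205 0.05324731]
0.06 (array([0.62843386, 0.04579305]), np.float64(0.00803853608509748)) [0.61972468 0.03792581] [0.63745465 0.05372256]
```

View pics/w1.png

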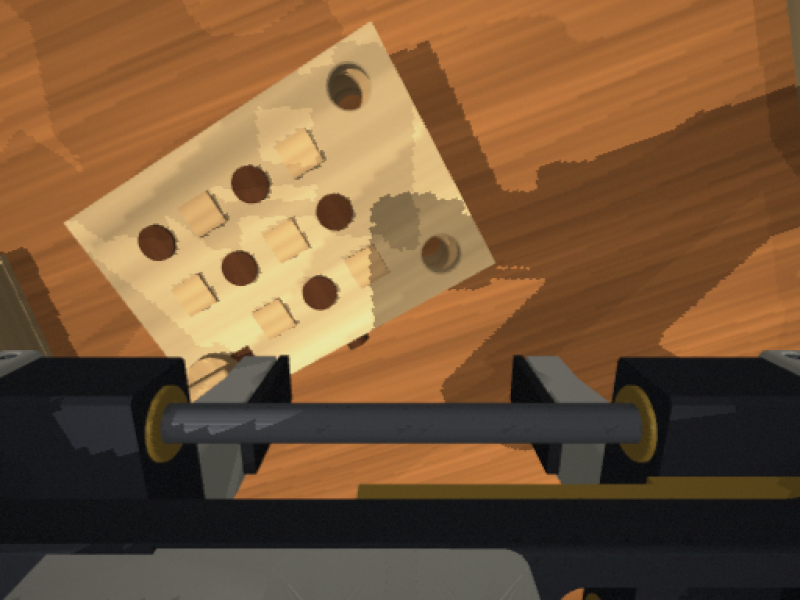

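The wrist view shows hole_a at (440,252) and hole_b at (348,86). The dark case hole is shifted towards the fitted bolt (+y) in both. Next I'll fit the case-hole arc.

Run:
```python
from h import *
from scipy.optimize import least_squares
p,d,m=load('w1'); w=cloud(d,m); g=cv2.cvtColor(p,7)
for h in((.5314,.0247),(.6280,.0427)):
    near=np.hypot(w[...,0]-h[0],w[...,1]-h[1])<.02
    k=(near&(w[...,2]<.052)).astype(np.uint8); cs,_=cv2.findContours(k,0,1); cn=max(cs,key=cv2.contourArea)[:,0]
    Pb=np.array([onz(m,a,b,.072)[:2] for a,b in cn]); P=np.array([onz(m,a,b,.060)[:2] for a,b in cn])
    s=np.hypot(*(Pb-h).T)<.0085
    for R in(.0101,.011):
        r=least_squares(lambda c:np.hypot(*(P[s]-c).T)-R,h); o=r.x-h
        a=np.radians(10.5); print(s.sum(),R,r.x,'off board x,y mm',(o@[np.cos(a),np.sin(a)])*1e3,(o@[-np.sin(a),np.cos(a)])*1e3,'rms',np.sqrt(np.mean(r.fun**2))*1e3)
    print(np.round((P-h)*1e3,1)[s].tolist())
```

```text
20 0.0101 [0.53115637 0.03023777] off board x,y mm 0.7696269640918976 5.489437597321957 rms 0.3155893673289607
20 0.011 [0.53141685 0.03123968] off board x,y mm 1.208334074004156 6.42710505504299 rms 0.3917258342294106
[[-9.9, 2.5], [-9.3, 1.3], [-8.7, 0.2], [-8.1, -1.0], [-7.2, -1.3], [-6.6, -2.5], [-5.7, -2.8], [-4.8, -3.0], [-4.2, -4.2], [-3.3, -4.5], [-2.4, -4.8], [-1.2, -4.2], [-0.3, -4.4], [0.6, -4.7], [1.5, -5.0], [2.7, -4.4], [3.9, -3.8], [4.2, -2.9], [5.3, -2.3], [6.5, -1.7]]
27 0.0101 [0.6269112  0.04832385] off board x,y mm -0.04570340445202051 5.728091682101228 rms 0.3179104721236026
27 0.011 [0.6262818  0.04920659] off board x,y mm -0.5036945308131133 6.71075634243231 rms 0.440492415938178
[[9.5, 4.7], [8.7, 5.0], [8.3, 6.0], [8.6, 6.8], [-5.5, -3.1], [-4.7, -3.4], [-4.0, -3.7], [-3.3, -4.0], [-2.5, -4.2], [-1.8, -4.5], [-1.1, -4.8], [-0.1, -4.2], [0.6, -4.5], [1.6, -4.0], [2.3, -4.3], [3.3, -3.7], [4.3, -3.2], [4.6, -2.4], [5.6, -1.9], [6.6, -1.4], [6.8, -0.6], [7.8, -0.1], [8.1, 0.7], [8.4, 1.5], [8.6, 2.3], [8.2, 3.4], [8.5, 4.2]]
```

Emit:
move_arm(
  moves=[8.7,1.15,4.15,-1.15,0,0,0,8.7,1.15,4.15,-1.15,0,0,0,8.7,1.15,4.15,-1.15,0,0,0,8.7,1.15,4.15,-1.15,0,0,0,8.7,1.15,4.15,-1.15,0,0,0,8.7,1.15,4.15,-1.15,0,0,0,8.7,1.15,4.15,-1.15,0,0,0,8.7,0,0,0,0,0,0],
)

```text
clock: 2.6
tool_pos: [0.4871, -0.2448, 0.2529]
orientation: [180.0, -0.2, -19.1]
force: [-0.7, 0.4, -1.2]
opening: 0.0871
gripper_force: 0.0
```

Run:
```python
from h import *
p,d,m=snap('wrist'); np.savez('w2.npz',p=p,d=d,T=m['cam_to_world'],f=m['vertical_fov'],cx=m['cx'],cy=m['cy'])
o=ctrl.get_obs(); print(o['clock'],o['tool_pos'],o['orientation'])
w=cloud(d,m); x,y,z=[w[...,i] for i in range(3)]
def rect(k):
    r=cv2.minAreaRect((w[k][:,:2]*1000).astype(np.float32)); return np.round(r[0],1),np.round(r[1],1),round(r[2],1),k.sum(),np.round(np.median(z[k])*1000,1)
reg=(x>.45)&(x<.68)&(y<-.21)&(y>-.33)
print('stand',rect(reg&(z>.06)&(z<.07)))
print('pin',rect(reg&(z>.12)&(z<.135)&(x<.55))); print('bolt',rect(reg&(z>.108)&(z<.122)&(x>.56)))
k=(reg&(z>.12)&(x<.55)).astype(np.uint8);cs,_=cv2.findContours(k,0,1);cn=max(cs,key=cv2.contourArea)[:,0]
print('pincirc',circ(np.array([onz(m,a,b,.126)[:2] for a,b in cn])),cn.mean(0))
k=(reg&(z>.11)&(x>.55)).astype(np.uint8);cs,_=cv2.findContours(k,0,1);cn=max(cs,key=cv2.contourArea)[:,0]
print('wing',cv2.minAreaRect(np.array([onz(m,a,b,.115)[:2]*1e3 for a,b in cn]).astype(np.float32)))
```

```text
2.65 [ 0.48686456 -0.24292309  0.25186798] [-1.79987143e+02 -8.69420284e-02 -1.90943911e+01]
stand (array([ 559.8, -266.9]), array([170.8,  64.2]), 1.9, np.int64(6616), np.float64(64.7))
pin (array([ 510. , -268.4]), array([26.7, 26.7]), 21.0, np.int64(590), np.float64(125.5))
bolt (array([ 609.3, -265.3]), array([14. , 39.4]), 72.0, np.int64(670), np.float64(114.4))
pincirc (array([ 0.28337072, -0.19950822]), np.float64(0.19734338988992164)) [257.07007673 309.08491049]
wing ((608.844482421875, -265.3737487792969), (13.902015686035156, 38.995601654052734), 71.94007110595703)
```

Emit:
move_arm(
  moves=[8.7,3.0,1.67,1.4,0,0,0,8.7,0,0,4,0,0,0,8.7,0,0,3.5,0,0,0,8.7,0,0,3.5,0,0,0,8.7,0,0,3,0,0,0,8.7,0,0,0,0,0,0,6,0,0,0,0,0,0,2,0,0,0,0,0,0],
)

```text
clock: 3.45
tool_pos: [0.511, -0.2672, 0.0991]
orientation: [-180.0, -0.2, -18.9]
force: [0.8, 0.0, 0.7]
opening: 0.0761
gripper_force: 0.0
```

Emit:
move_arm(
  moves=[1,0,0,0,0,0,0,1,0,0,0,0,0,0,1,0,0,0,0,0,0,1,0,0,0,0,0,0,1,0,0,0,0,0,0,1,0,0,0,0,0,0],
)

```text
clock: 4.05
tool_pos: [0.5094, -0.2679, 0.0971]
orientation: [180.0, 0.0, -19.0]
force: [-0.3, -1.5, 0.7]
opening: 0.0286
gripper_force: 0.5
```

Emit:
move_arm(
  moves=[1,0,0,0,0,0,0,1,0,0,0,0,0,0,1,0,0,-1,0,0,0,1,0,0,-2,0,0,0,1,0,0,-3,0,0,0,1,0,0,-3,0,0,0,1,0,0,-2,0,0,0,1,0,0,0,0,0,0],
)

```text
clock: 4.85
tool_pos: [0.5111, -0.2683, 0.2112]
orientation: [-180.0, -0.4, -19.0]
force: [-0.2, 0.2, -1.2]
opening: 0.0271
gripper_force: 30.0
```

Run:
```python
from h import *
o=ctrl.get_obs();print(o['tool_pos'],o['orientation'],o['opening'],o['gripper_force'],o['force'])
for n in('side','top'):
    p,d,m=snap(n); w=cloud(d,m); t=o['tool_pos']
    k=(np.hypot(w[...,0]-t[0],w[...,1]-t[1])<.03)&(w[...,2]>.09)&(w[...,2]<.185)
    for lo,hi in((.115,.135),(.135,.155),(.155,.172),(.172,.185)):
        q=k&(w[...,2]>lo)&(w[...,2]<hi); print(n,lo,q.sum(),np.round(np.median(w[q],0)*1e3,1) if q.sum() else '')
    if n=='side':
        f=192/np.tan(np.radians(m['vertical_fov'])/2);T=np.array(m['cam_to_world']);c=T[:3,:3].T@(t-[0,0,.03]-T[:3,3]);u,v=int(c[0]/c[2]*f+m['cx']),int(c[1]/c[2]*f+m['cy'])
        save(cv2.resize(p[v-50:v+50,u-60:u+60],(600,500),interpolation=3),'grip.png'); print(u,v)
```

```text
[ 0.51110134 -0.2683158   0.2111732 ] [-179.98435769   -0.35245753  -18.98490917] 0.02712472518207284 29.99309241771698 [-0.20248094  0.22815281 -1.22582626]
side 0.115 24 [ 508.4 -275.1  129.3]
side 0.135 30 [ 508.6 -276.5  141.2]
side 0.155 0 
side 0.172 0 
267 274
top 0.115 0 
top 0.135 0 
top 0.155 0 
top 0.172 0
```

View pics/grip.png

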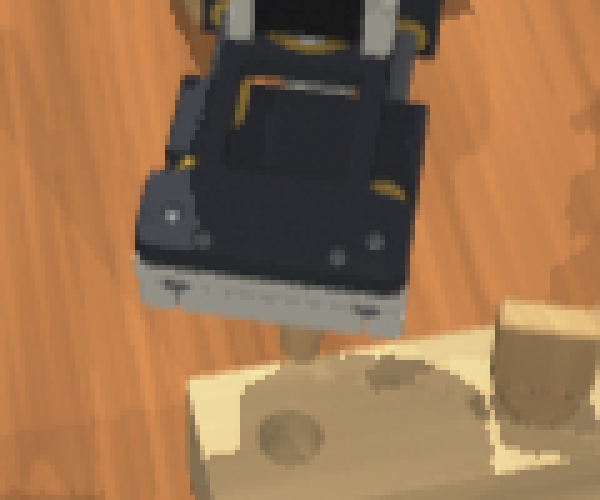

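The pin is held at 30 N and hangs upright below the jaws at crop (300,345). Its empty stand hole is at (290,435). I'll carry it over hole_a.

Emit:
move_arm(
  moves=[1,-1.08,-4.1,0,0,0,0,1,-1.08,-4.1,0,0,0,0,1,-1.08,-4.1,0,0,0,0,1,-1.08,-4.1,0,0,0,0,1,-1.08,-4.1,0,0,0,0,1,-1.08,-4.1,0,0,0,0,1,-1.11,-4.13,0,0,0,0,1,0,0,0,0,0,0],
)

```text
clock: 5.75
tool_pos: [0.5311, 0.0325, 0.206]
orientation: [180.0, 0.1, -18.8]
force: [-0.6, -1.8, -1.3]
opening: 0.0275
gripper_force: 30.0
```

Emit:
move_arm(
  moves=[1,0,0,2,0,0,0,1,0,0,1.7,0,0,0,1,0,0,0,0,0,0,1,0,0,0,0,0,0,1,0,0,0,0,0,0],
)

```text
clock: 6.25
tool_pos: [0.5317, 0.0284, 0.1707]
orientation: [-180.0, -0.0, -19.0]
force: [0.5, -0.2, -1.0]
opening: 0.0271
gripper_force: 30.0
```

Run:
```python
from h import *
o=ctrl.get_obs();print(o['tool_pos'],o['orientation'],o['force'])
p,d,m=snap('side');f=192/np.tan(np.radians(m['vertical_fov'])/2);T=np.array(m['cam_to_world']);c=T[:3,:3].T@(np.array([.5314,.0247,.08])-T[:3,3]);u,v=int(c[0]/c[2]*f+m['cx']),int(c[1]/c[2]*f+m['cy'])
s=p[v-30:v+30,u-40:u+40]; print(u,v)
a=cv2.resize(s,(400,300),interpolation=3)
p,d,m=snap('wrist'); a2=cv2.resize(p,(400,300)); save(np.hstack([a,a2]),'pre.png')
```

```text
[0.53165873 0.02838432 0.1706954 ] [-1.79987663e+02 -3.64484655e-02 -1.90230821e+01] [ 0.47970758 -0.21463693 -1.04933144]
251 197
```

View pics/pre.png

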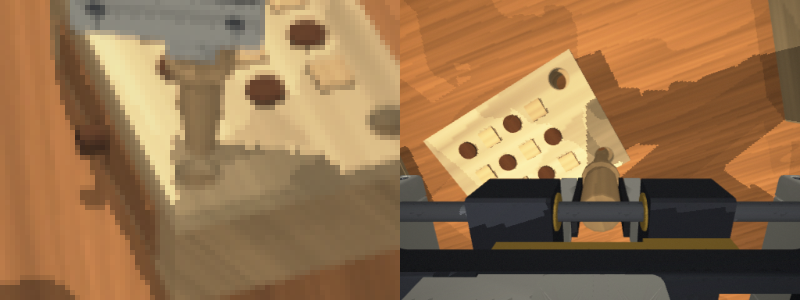

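The pin's tip (left crop, ~(197,170)) is just above hole_a. I'll lower it gently.

Emit:
move_arm(
  moves=[1,0,0,0.4,0,0,0,1,0,0,0.4,0,0,0,1,0,0,0.3,0,0,0,1,0,0,0.2,0,0,0,1,0,0,0.2,0,0,0,1,0,0,0.2,0,0,0,1,0,0,0,0,0,0],
)

```text
clock: 7.05
tool_pos: [0.5311, 0.0285, 0.1527]
orientation: [180.0, 0.0, -19.0]
force: [-0.0, -0.6, -0.9]
opening: 0.0272
gripper_force: 30.0
```

Emit:
move_arm(
  moves=[1,0,0,0.2,0,0,0,1,0,0,0.2,0,0,0,1,0,0,0.2,0,0,0,1,0,0,0.1,0,0,0,1,0,0,0,0,0,0],
)

```text
clock: 7.55
tool_pos: [0.5311, 0.0284, 0.1459]
orientation: [180.0, 0.0, -19.0]
force: [-0.4, -2.0, -0.2]
opening: 0.0273
gripper_force: 30.0
```

Emit:
move_arm(
  moves=[1,-0.03,-0.05,0.2,0,0,0,1,-0.03,-0.05,0.2,0,0,0,1,-0.03,-0.05,0.2,0,0,0,1,0,0,0.2,0,0,0,1,0,0,0,0,0,0],
)

```text
clock: 8.05
tool_pos: [0.5307, 0.0303, 0.1377]
orientation: [180.0, 0.0, -19.0]
force: [-0.2, -2.7, -0.2]
opening: 0.0278
gripper_force: 30.0
```

Emit:
move_arm(
  moves=[1,-0.03,-0.05,0.2,0,0,0,1,-0.02,-0.04,0.2,0,0,0,1,0,0,0.2,0,0,0,1,0,0,0.2,0,0,0,1,0,0,0,0,0,0],
)

```text
clock: 8.55
tool_pos: [0.5305, 0.0313, 0.1297]
orientation: [180.0, 0.0, -19.0]
force: [-1.6, -1.8, -0.2]
opening: 0.0273
gripper_force: 30.0
```

Emit:
move_arm(
  moves=[1,0,0,0.2,0,0,0,1,0,0,0.2,0,0,0,1,0,0,0.2,0,0,0,1,0,0,0,0,0,0],
)

```text
clock: 8.95
tool_pos: [0.5305, 0.0312, 0.1237]
orientation: [180.0, 0.0, -19.0]
force: [-1.4, -1.0, 0.1]
opening: 0.0281
gripper_force: 30.0
```

Emit:
move_arm(
  moves=[1,0,0,0.2,0,0,0,1,0,0,0.2,0,0,0,1,0,0,0.1,0,0,0,1,0,0,0,0,0,0],
)

```text
clock: 9.35
tool_pos: [0.5306, 0.0313, 0.1188]
orientation: [180.0, 0.0, -19.0]
force: [-1.7, -2.1, 0.4]
opening: 0.0276
gripper_force: 30.0
```

Emit:
move_arm(
  moves=[1,0,0,0.2,0,0,0,1,0,0,0.1,0,0,0,1,0,0,0.1,0,0,0,1,0,0,0,0,0,0],
)

```text
clock: 9.75
tool_pos: [0.5305, 0.0313, 0.1149]
orientation: [180.0, 0.0, -19.0]
force: [-1.9, -3.6, -1.0]
opening: 0.0274
gripper_force: 30.0
```

Emit:
move_arm(
  moves=[1,0,0.02,0.1,0,0,0,1,0,0,0.1,0,0,0,1,0,0,0.1,0,0,0,1,0,0,0,0,0,0],
)

```text
clock: 10.15
tool_pos: [0.5304, 0.031, 0.1118]
orientation: [180.0, 0.0, -19.0]
force: [-3.1, -3.2, 0.1]
opening: 0.0275
gripper_force: 30.0
```

Emit:
move_arm(
  moves=[1,-0.02,0.03,0.1,0,0,0,1,-0.01,0.01,0.1,0,0,0,1,0,0,0.1,0,0,0,1,0,0,0,0,0,0],
)

```text
clock: 10.55
tool_pos: [0.5302, 0.0309, 0.1089]
orientation: [-180.0, 0.0, -19.0]
force: [-1.9, -1.9, -0.1]
opening: 0.0277
gripper_force: 30.0
```

Emit:
move_arm(
  moves=[1,-0.01,0.01,0.1,0,0,0,1,0,0,0.1,0,0,0,1,0,0,0.1,0,0,0,1,0,0,0,0,0,0],
)

```text
clock: 10.95
tool_pos: [0.5302, 0.0308, 0.1059]
orientation: [-180.0, 0.0, -19.0]
force: [-1.4, -2.0, -0.8]
opening: 0.0274
gripper_force: 30.0
```

Emit:
move_arm(
  moves=[1,0,0,0.1,0,0,0,1,0,0,0.05,0,0,0,1,0,0,0.05,0,0,0,1,0,0,0,0,0,0],
)

```text
clock: 11.35
tool_pos: [0.5301, 0.0308, 0.104]
orientation: [-180.0, -0.0, -19.0]
force: [-2.3, -2.3, -0.9]
opening: 0.0275
gripper_force: 30.0
```

Emit:
move_arm(
  moves=[1,0,0,0.05,0,0,0,1,0,0,0.05,0,0,0,1,0,0,0,0,0,0],
)

```text
clock: 11.65
tool_pos: [0.5301, 0.0308, 0.103]
orientation: [-180.0, -0.0, -19.0]
force: [-1.2, -1.3, 0.2]
opening: 0.0276
gripper_force: 30.0
```

Emit:
move_arm(
  moves=[1,0,0,0.05,0,0,0,1,0,0,0.05,0,0,0,1,0,0,0,0,0,0],
)

```text
clock: 11.95
tool_pos: [0.5302, 0.0308, 0.1021]
orientation: [-180.0, -0.0, -19.0]
force: [-2.8, -3.2, -0.3]
opening: 0.0276
gripper_force: 30.0
```

Emit:
move_arm(
  moves=[1,0,0,0.05,0,0,0,1,0,0,0.05,0,0,0,1,0,0,0,0,0,0],
)

```text
clock: 12.25
tool_pos: [0.5302, 0.0307, 0.1011]
orientation: [-180.0, -0.0, -19.0]
force: [-2.5, -2.7, 2.8]
opening: 0.0279
gripper_force: 30.0
```

Run:
```python
from h import *
p,d,m=snap('side');s=p[155:230,205:305]
a=cv2.resize(s,(800,600),interpolation=3); save(a,'seat.png'); print(ctrl.get_obs()['force'],ctrl.get_obs()['moment'])
```

```text
[-2.16059802 -2.79978042  2.27129679] [-1.16187639  0.85704875 -0.04462124]
```

View pics/seat.png

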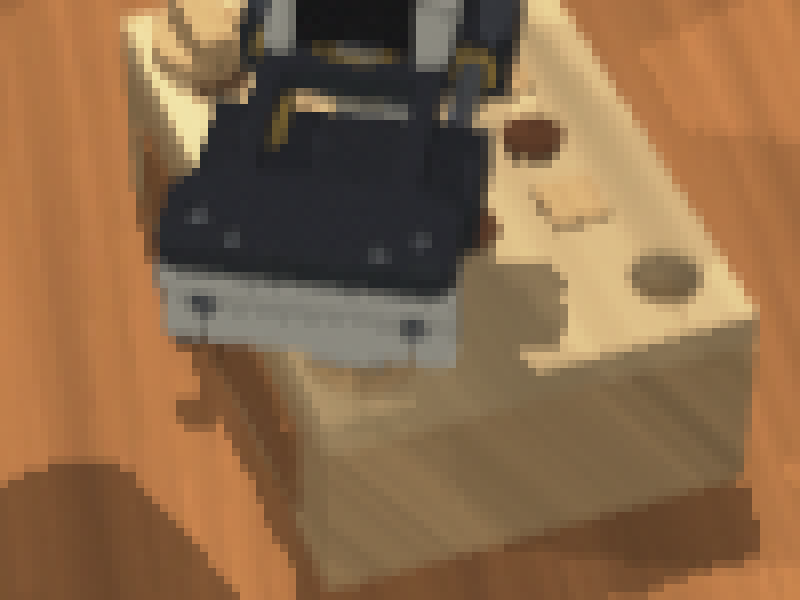

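The collar is at board level (crop ~(360,385)) and the vertical force is just starting to rise. I'll press a little more to confirm it's seated.

Emit:
move_arm(
  moves=[1,0,0,0.05,0,0,0,1,0,0,0.02,0,0,0,1,0,0,0,0,0,0],
)

```text
clock: 12.6
tool_pos: [0.5302, 0.0308, 0.1005]
orientation: [180.0, -0.0, -19.0]
force: [-2.8, -2.8, 3.2]
opening: 0.0272
gripper_force: 30.0
```

Emit:
move_arm(
  moves=[1,0,0,0.05,0,0,0,1,0,0,0.05,0,0,0,1,0,0,0,0,0,0],
)

```text
clock: 12.9
tool_pos: [0.5302, 0.0307, 0.0994]
orientation: [180.0, -0.0, -19.0]
force: [-2.9, -4.1, 5.1]
opening: 0.0277
gripper_force: 30.0
```

Emit:
move_arm(
  moves=[1,0,0,0.05,0,0,0,1,0,0,0.05,0,0,0,1,0,0,0.05,0,0,0,1,0,0,0,0,0,0],
)

```text
clock: 13.3
tool_pos: [0.5303, 0.0308, 0.0981]
orientation: [-180.0, -0.0, -19.0]
force: [-2.6, -3.8, 7.3]
opening: 0.0276
gripper_force: 30.0
```

Emit:
move_arm(
  moves=[3.5,0,0,0,0,0,0,5,0,0,0,0,0,0,5,0,0,0,0,0,0,5,0,0,-3,0,0,0,5,0,0,-4,0,0,0,5,0,0,-4,0,0,0,5,-4,0,0,0,0,0,5,-3,0,0,0,0,0],
)

```text
clock: 14.1
tool_pos: [0.4636, 0.0543, 0.2087]
orientation: [-179.9, -0.1, -19.1]
force: [-0.5, 0.3, -0.5]
opening: 0.0501
gripper_force: 0.0
```

```bash
cat > look.py <<'E'
from h import *
import sys
o=ctrl.get_obs(); print(o['clock'],o['tool_pos'],o['orientation'],o['force'])
p,d,m=snap('wrist'); w=cloud(d,m); x,y,z=[w[...,i] for i in range(3)]
p2,d2,m2=snap('side'); w2=cloud(d2,m2)
for nm,W in(('wrist',w),('side',w2)):
    k=(np.hypot(W[...,0]-.531,W[...,1]-.03)<.03)&(W[...,2]>.118)&(W[...,2]<.15)
    if k.sum()>5: r=cv2.minAreaRect((W[k&(W[...,2]>.125)][:,:2]*1e3).astype(np.float32)); print(nm,'pin top',k.sum(),np.percentile(W[k][:,2],[20,50,80]),r)
    for lab,c in(('a',(.531,.030)),('b',(.6275,.048))):
        q=(np.hypot(W[...,0]-c[0],W[...,1]-c[1])<.04)&(W[...,2]>.066)&(W[...,2]<.082); print(lab,np.percentile(W[q][:,2],[25,50,75,95]) if q.sum()>5 else 0)
for lab,zc in((.072,.066),(.060,.052)):
    k=((np.hypot(x-.6275,y-.047)<.025)&(z<zc)).astype(np.uint8); cs,_=cv2.findContours(k,0,1)
    if cs:
        cn=max(cs,key=cv2.contourArea)[:,0]; print('b',lab,circ(np.array([onz(m,a,b,lab)[:2] for a,b in cn])))
save(np.hstack([cv2.resize(p,(400,300)),cv2.resize(p2[155:230,205:305],(400,300),interpolation=3)]),sys.argv[1])
E
python3 look.py l1.png
```

```text
14.1 [0.46362238 0.05432374 0.20868465] [-1.79860428e+02 -7.38774425e-02 -1.90814221e+01] [-0.54912012  0.27568809 -0.49866662]
wrist pin top 966 [0.1298108  0.13054897 0.13115859] ((530.1504516601562, 29.565067291259766), (27.050277709960938, 27.00082015991211), 46.11634826660156)
a [0.0712176  0.07172769 0.07227111 0.07347764]
b [0.07114758 0.07170449 0.07225694 0.07324347]
side pin top 110 [0.12434966 0.12876211 0.13052191] ((528.969970703125, 26.42975616455078), (24.085447311401367, 26.56497573852539), 15.593890190124512)
a [0.07004718 0.07113251 0.07260467 0.07652448]
b [0.06972276 0.07085505 0.07192715 0.07346821]
b 0.072 (array([0.62669434, 0.04883797]), np.float64(0.00991478765406152))
b 0.06 (array([0.62818966, 0.04900453]), np.float64(0.008687184340608367))
```

View pics/l1.png

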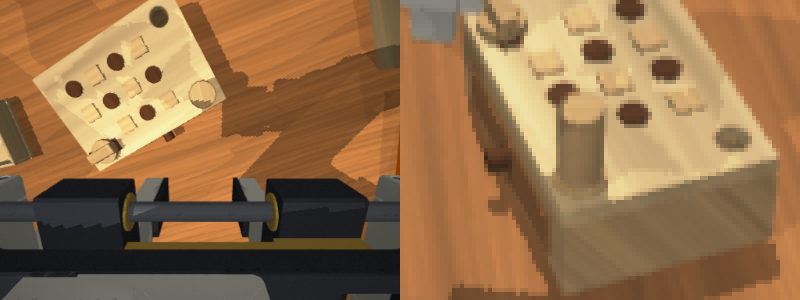

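Emit:
move_arm(
  moves=[8.7,3.8,-1.7,1.5,0,0,0,8.7,0,0,0,0,0,0,8.7,0,0,0,0,0,0],
)

```text
clock: 14.5
tool_pos: [0.5059, 0.0574, 0.1916]
orientation: [179.9, 0.1, -19.0]
force: [-0.1, 0.5, -0.5]
opening: 0.0683
gripper_force: 0.0
```

```bash
python3 look.py l2.png
```

```text
14.5 [0.50590979 0.05741797 0.19162554] [ 1.7991980e+02  8.8624663e-02 -1.9034061e+01] [-0.10993307  0.52931542 -0.46153313]
wrist pin top 1013 [0.12934633 0.13021409 0.13083725] ((530.5590209960938, 29.492399215698242), (26.765384674072266, 27.139854431152344), 17.6080379486084)
a [0.07127543 0.07177171 0.07236678 0.07514334]
b [0.07117981 0.0717015  0.07223753 0.07316335]
side pin top 117 [0.1237535  0.12885064 0.13023827] ((528.4712524414062, 27.532955169677734), (26.22156524658203, 27.145423889160156), 28.54852294921875)
a [0.06983466 0.07115307 0.0726476  0.07727308]
b [0.06968329 0.07082729 0.07174611 0.07358706]
b 0.072 (array([0.62714657, 0.04887703]), np.float64(0.010073064716472747))
b 0.06 (array([0.62799683, 0.04890154]), np.float64(0.009444843029593702))
```

Emit:
move_arm(
  moves=[8.7,0,0,0,0,0,-0.0175,8.7,2.83,3.93,0,0,0,0,8.7,2.83,3.93,0,0,0,0,8.7,2.83,3.93,0,0,0,0,8.7,2.83,3.93,0,0,0,0,8.7,2.83,3.93,0,0,0,0,8.7,2.83,3.93,0,0,0,0,8.7,2.83,3.91,0,0,0,0],
)

```text
clock: 15.4
tool_pos: [0.609, -0.2673, 0.1938]
orientation: [-180.0, -0.1, -17.9]
force: [1.5, 0.7, -0.4]
opening: 0.087
gripper_force: 0.0
```

Emit:
move_arm(
  moves=[8.7,0,0,0,0,0,0,8.7,0,0,3,0,0,0,8.7,0,0,3,0,0,0,8.7,0,0,0,0,0,0],
)

```text
clock: 15.8
tool_pos: [0.606, -0.2645, 0.1292]
orientation: [180.0, 0.4, -18.0]
force: [-0.5, 0.5, -0.7]
opening: 0.0869
gripper_force: 0.0
```

Emit:
move_arm(
  moves=[8.7,0,0,1.5,0,0,0,8.7,0,0,0,0,0,0,8.7,0,0,0,0,0,0],
)

```text
clock: 16.1
tool_pos: [0.6093, -0.2653, 0.1189]
orientation: [180.0, -0.1, -18.0]
force: [0.1, 0.0, 0.3]
opening: 0.0872
gripper_force: 0.0
```

Settled on target; now I'll go down and grip.

Emit:
move_arm(
  moves=[8.7,0,0,1.5,0,0,0,8.7,0,0,1.5,0,0,0,7,0,0,0,0,0,0,3,0,0,0,0,0,0,0,0,0,0,0,0,0,0,0,0,0,0,0,0,0,0,0,0,0,0,0,0,0,0,0,0,0,0],
)

```text
clock: 16.9
tool_pos: [0.609, -0.2654, 0.0882]
orientation: [-180.0, -0.0, -18.0]
force: [-0.3, -0.3, 0.3]
opening: 0.0444
gripper_force: 0.0
```

Emit:
move_arm(
  moves=[0,0,0,0,0,0,0,0,0,0,0,0,0,0,0,0,0,0,0,0,0,0,0,0,0,0,0,0],
)

```text
clock: 17.3
tool_pos: [0.6088, -0.2654, 0.0879]
orientation: [180.0, 0.0, -18.0]
force: [-0.6, -0.3, -0.3]
opening: 0.0137
gripper_force: 30.0
```

Emit:
move_arm(
  moves=[0,0,0,-1.5,0,0,0,0,0,0,-3,0,0,0,0,0,0,-3.5,0,0,0,0,0,0,0,0,0,0,0,0,0,0,0,0,0],
)

```text
clock: 17.8
tool_pos: [0.6095, -0.2655, 0.17]
orientation: [-180.0, -0.2, -18.0]
force: [-0.9, 0.2, -0.8]
opening: 0.0139
gripper_force: 30.0
```

Emit:
move_arm(
  moves=[0,-1.14,-4.36,0,0,0,0,0,-1.14,-4.36,0,0,0,0,0,-1.14,-4.36,0,0,0,0,0,-1.14,-4.36,0,0,0,0,0,-1.14,-4.36,0,0,0,0,0,-1.14,-4.36,0,0,0,0,0,-1.12,-4.37,0,0,0,0,0,0,0,0,0,0,0],
)

```text
clock: 18.6
tool_pos: [0.6273, 0.0542, 0.1671]
orientation: [180.0, 0.0, -17.8]
force: [0.6, -0.0, -0.3]
opening: 0.014
gripper_force: 30.0
```

Emit:
move_arm(
  moves=[0,0,0,1.2,0,0,0,0,0,0,0.6,0,0,0,0,0,0,0,0,0,0,0,0,0,0,0,0,0],
)

```text
clock: 19.0
tool_pos: [0.6272, 0.0483, 0.1493]
orientation: [180.0, 0.0, -18.1]
force: [0.3, -1.0, -1.6]
opening: 0.0138
gripper_force: 30.0
```

Run:
```python
from h import *
o=ctrl.get_obs();print(o['tool_pos'],o['force'],o['opening'])
p,d,m=snap('side');a=cv2.resize(p[150:225,215:315],(400,300),interpolation=3)
p,d,m=snap('top');b=cv2.resize(p[145:220,210:310],(400,300),interpolation=3)
save(np.hstack([a,b]),'preb.png')
```

```text
[0.62722327 0.04827792 0.14931752] [ 0.29129741 -1.00177622 -1.60126445] 0.013807248022175013
```

View pics/preb.png

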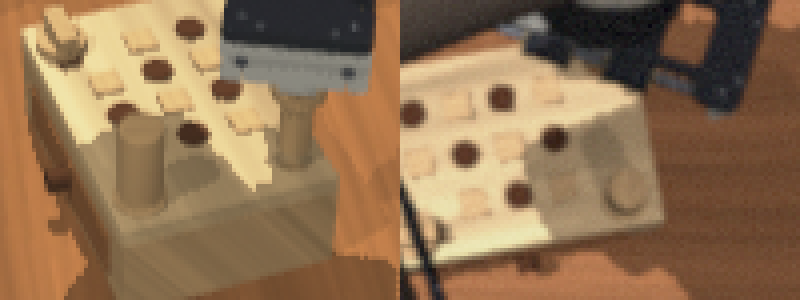

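The bolt's foot (left crop ~(293,160)) is over hole_b, and the pin stands seated at (140,200). I'll lower the bolt gently.

Emit:
move_arm(
  moves=[0,0,0,0.4,0,0,0,0,0,0,0.3,0,0,0,0,0,0,0.2,0,0,0,0,0,0,0.2,0,0,0,0,0,0,0,0,0,0],
)

```text
clock: 19.6
tool_pos: [0.6273, 0.0496, 0.1385]
orientation: [180.0, 0.0, -18.0]
force: [-0.5, -0.0, -1.2]
opening: 0.0138
gripper_force: 30.0
```

Emit:
move_arm(
  moves=[0,0,0,0.2,0,0,0,0,0,0,0.2,0,0,0,0,0,0,0.1,0,0,0,0,0,0,0,0,0,0],
)

```text
clock: 20.0
tool_pos: [0.6274, 0.0495, 0.1336]
orientation: [180.0, 0.0, -18.0]
force: [0.3, 0.1, -1.1]
opening: 0.0138
gripper_force: 30.0
```

Emit:
move_arm(
  moves=[0,0,0,0.2,0,0,0,0,0,0,0.2,0,0,0,0,0,0,0.2,0,0,0,0,0,0,0,0,0,0],
)

```text
clock: 20.4
tool_pos: [0.6273, 0.0495, 0.1275]
orientation: [180.0, 0.0, -18.0]
force: [-0.7, 0.0, -0.4]
opening: 0.0141
gripper_force: 30.0
```

Emit:
move_arm(
  moves=[0,0,0,0.1,0,0,0,0,0,0,0.1,0,0,0,0,0,0,0.1,0,0,0,0,0,0,0.1,0,0,0,0,0,0,0,0,0,0],
)

```text
clock: 20.9
tool_pos: [0.6274, 0.0496, 0.1237]
orientation: [180.0, 0.0, -18.0]
force: [0.3, 0.1, -1.0]
opening: 0.0139
gripper_force: 30.0
```

Emit:
move_arm(
  moves=[0,0,0,0.15,0,0,0,0,0,0,0.15,0,0,0,0,0,0,0.15,0,0,0,0,0,0,0.15,0,0,0,0,0,0,0,0,0,0],
)

```text
clock: 21.4
tool_pos: [0.6273, 0.0495, 0.1175]
orientation: [180.0, 0.0, -18.0]
force: [-0.6, 0.7, -0.9]
opening: 0.0139
gripper_force: 30.0
```

Emit:
move_arm(
  moves=[0,0,0,0.3,0,0,0,0,0,0,0.3,0,0,0,0,0,0,0.3,0,0,0,0,0,0,0.3,0,0,0,0,0,0,0,0,0,0],
)

```text
clock: 21.9
tool_pos: [0.6272, 0.0495, 0.1052]
orientation: [180.0, 0.0, -18.0]
force: [-0.6, 0.8, -0.8]
opening: 0.0139
gripper_force: 30.0
```

Emit:
move_arm(
  moves=[0,0,0,0.3,0,0,0,0,0,0,0.3,0,0,0,0,0,0,0.2,0,0,0,0,0,0,0,0,0,0],
)

```text
clock: 22.3
tool_pos: [0.6273, 0.0495, 0.0974]
orientation: [180.0, 0.0, -18.0]
force: [0.7, -0.0, -0.6]
opening: 0.0138
gripper_force: 30.0
```

Emit:
move_arm(
  moves=[0,0,0,0.1,0,0,0,0,0,0,0.1,0,0,0,0,0,0,0.05,0,0,0,0,0,0,0,0,0,0],
)

```text
clock: 22.7
tool_pos: [0.6275, 0.0496, 0.0953]
orientation: [180.0, 0.0, -18.0]
force: [0.1, 0.4, 0.3]
opening: 0.014
gripper_force: 30.0
```

Emit:
move_arm(
  moves=[0,0,0,0.05,0,0,0,0,0,0,0.05,0,0,0,0,0,0,0,0,0,0],
)

```text
clock: 23.0
tool_pos: [0.6275, 0.0496, 0.0943]
orientation: [180.0, 0.0, -18.0]
force: [-0.5, -0.7, -0.9]
opening: 0.0138
gripper_force: 30.0
```

Emit:
move_arm(
  moves=[0,0,0,0.05,0,0,0,0,0,0,0.05,0,0,0,0,0,0,0,0,0,0],
)

```text
clock: 23.3
tool_pos: [0.6274, 0.0496, 0.0932]
orientation: [180.0, 0.0, -18.0]
force: [0.4, 0.2, 0.0]
opening: 0.0139
gripper_force: 30.0
```

Emit:
move_arm(
  moves=[0,0,0,0.05,0,0,0,0,0,0,0.05,0,0,0,0,0,0,0.05,0,0,0,0,0,0,0,0,0,0],
)

```text
clock: 23.7
tool_pos: [0.6276, 0.0496, 0.0919]
orientation: [-180.0, -0.0, -18.0]
force: [0.2, -0.1, 0.7]
opening: 0.0139
gripper_force: 30.0
```

Emit:
move_arm(
  moves=[0,0,0,0.05,0,0,0,0,0,0,0.05,0,0,0,0,0,0,0.05,0,0,0,0,0,0,0,0,0,0],
)

```text
clock: 24.1
tool_pos: [0.6276, 0.0496, 0.0905]
orientation: [-180.0, -0.0, -18.0]
force: [1.5, 0.1, 0.3]
opening: 0.0139
gripper_force: 30.0
```

Emit:
move_arm(
  moves=[0,0,0,0.1,0,0,0,0,0,0,0.1,0,0,0,0,0,0,0,0,0,0],
)

```text
clock: 24.4
tool_pos: [0.6277, 0.0496, 0.0885]
orientation: [-180.0, -0.0, -18.0]
force: [-0.1, -1.4, 4.0]
opening: 0.0138
gripper_force: 30.0
```

Emit:
move_arm(
  moves=[4,0,0,0,0,0,0,6,0,0,0,0,0,0,6,0,0,0,0,0,0,6,0,0,-3,0,0,0,6,0,0,-4,0,0,0,6,0,0,-4,0,0,0,6,-4,1,0,0,0,0,6,-4,1,0,0,0,0],
)

```text
clock: 25.2
tool_pos: [0.5451, 0.0555, 0.199]
orientation: [-179.9, -0.1, -18.1]
force: [-0.7, -0.9, 0.3]
opening: 0.06
gripper_force: 0.0
```

Emit:
move_arm(
  moves=[8,-3.8,1,0,0,0,0,8,0,0,0,0,0,0,8,0,0,0,0,0,0],
)

```text
clock: 25.5
tool_pos: [0.5057, 0.0578, 0.1991]
orientation: [-179.9, -0.1, -17.9]
force: [0.0, 0.6, 0.7]
opening: 0.077
gripper_force: 0.0
```

```bash
cat > look2.py <<'E'
from h import *
import sys
o=ctrl.get_obs(); print(o['clock'],o['tool_pos'],o['force'])
for n in('wrist','top','side'):
    p,d,m=snap(n); W=cloud(d,m); x,y,z=[W[...,i] for i in range(3)]
    np.savez('%s_%s.npz'%(sys.argv[1],n),p=p,d=d,T=m['cam_to_world'],f=m['vertical_fov'],cx=m['cx'],cy=m['cy'])
    R=lambda c,r:np.hypot(x-c[0],y-c[1])<r
    for lab,c in(('pin',(.5305,.030)),('bolt',(.6275,.049))):
        k=R(c,.03)&(z>.08)&(z<.15); zz=z[k]; h=np.histogram(zz,np.arange(.080,.141,.002))[0] if k.sum() else []
        b=R(c,.045)&(z>.066)&(z<.077); print(n,lab,'board',np.round(np.median(z[b]),4) if b.sum() else None, 'hist80+2mm',list(h))
        t=k&(z>.110)
        if t.sum()>5: r=cv2.minAreaRect((W[t][:,:2]*1e3).astype(np.float32)); print('   top',np.round(np.median(z[t]),4),r)
E
python3 look2.py s3
```

```text
25.5 [0.50566803 0.05776059 0.19912182] [0.01563802 0.57431435 0.74199462]
wrist pin board 0.0718 hist80+2mm [np.int64(5), np.int64(7), np.int64(5), np.int64(5), np.int64(8), np.int64(5), np.int64(9), np.int64(4), np.int64(5), np.int64(12), np.int64(10), np.int64(7), np.int64(9), np.int64(10), np.int64(7), np.int64(7), np.int64(7), np.int64(9), np.int64(10), np.int64(8), np.int64(9), np.int64(8), np.int64(13), np.int64(35), np.int64(372), np.int64(500), np.int64(4), np.int64(0), np.int64(0), np.int64(0)]
   top 0.13 ((530.7989501953125, 29.413597106933594), (27.284652709960938, 26.808197021484375), 52.17060089111328)
wrist bolt board 0.0718 hist80+2mm [np.int64(9), np.int64(14), np.int64(11), np.int64(13), np.int64(9), np.int64(13), np.int64(12), np.int64(11), np.int64(11), np.int64(17), np.int64(14), np.int64(9), np.int64(17), np.int64(16), np.int64(13), np.int64(16), np.int64(15), np.int64(49), np.int64(338), np.int64(646), np.int64(30), np.int64(0), np.int64(0), np.int64(0), np.int64(0), np.int64(0), np.int64(0), np.int64(0), np.int64(0), np.int64(0)]
   top 0.1183 ((628.625854492
[... 551 characters left out ...]
64(0), np.int64(0), np.int64(0)]
   top 0.1279 ((528.1310424804688, 26.281902313232422), (24.854013442993164, 28.28402328491211), 16.812355041503906)
side bolt board 0.0714 hist80+2mm [np.int64(11), np.int64(9), np.int64(10), np.int64(8), np.int64(10), np.int64(11), np.int64(7), np.int64(13), np.int64(11), np.int64(9), np.int64(7), np.int64(14), np.int64(11), np.int64(8), np.int64(11), np.int64(8), np.int64(11), np.int64(20), np.int64(37), np.int64(20), np.int64(1), np.int64(0), np.int64(0), np.int64(0), np.int64(0), np.int64(0), np.int64(0), np.int64(0), np.int64(0), np.int64(0)]
   top 0.1165 ((626.561767578125, 45.51898193359375), (17.52175521850586, 38.22178268432617), 77.16802978515625)
```

Both parts sit fully down with flat tops: pin top at z≈0.130 and wing top at ≈0.118. Neither can go lower. Now I'll re-grip the pin and pull it.

Emit:
move_arm(
  moves=[8,3.16,1.81,0,0,0,0,8,0,0,2.5,0,0,0,8,0,0,0,0,0,0,8,0,0,0,0,0,0],
)

```text
clock: 26.05
tool_pos: [0.5305, 0.0302, 0.1728]
orientation: [179.9, 0.1, -18.0]
force: [-0.8, -0.5, 0.6]
opening: 0.0799
gripper_force: 0.0
```

Emit:
move_arm(
  moves=[8,0,0,2.5,0,0,0,8,0,0,2.5,0,0,0,8,0,0,2.5,0,0,0,8,0,0,0,0,0,0,5,0,0,0,0,0,0,3.4,0,0,0,0,0,0,3.2,0,0,0,0,0,0],
)

```text
clock: 26.75
tool_pos: [0.5314, 0.031, 0.0999]
orientation: [-179.9, -0.1, -18.0]
force: [-0.3, 0.5, 0.4]
opening: 0.0617
gripper_force: 0.0
```

Emit:
move_arm(
  moves=[2.5,0,0,0,0,0,0,1,0,0,0,0,0,0,1,0,0,0,0,0,0,1,0,0,0,0,0,0,1,0,0,0,0,0,0],
)

```text
clock: 27.25
tool_pos: [0.5304, 0.0304, 0.0984]
orientation: [180.0, 0.0, -18.0]
force: [-0.0, -0.6, 1.0]
opening: 0.0273
gripper_force: 30.0
```

Emit:
move_arm(
  moves=[1,0,0,0,0,0,0,1,0,0,-0.3,0,0,0,1,0,0,-0.5,0,0,0,1,0,0,-0.5,0,0,0,1,0,0,-0.7,0,0,0,1,0,0,0,0,0,0],
)

```text
clock: 27.85
tool_pos: [0.531, 0.0307, 0.1196]
orientation: [-179.9, -0.1, -18.0]
force: [-0.1, -0.9, -0.9]
opening: 0.0275
gripper_force: 30.0
```

Emit:
move_arm(
  moves=[1,0,0,-1,0,0,0,1,0,0,-1,0,0,0,1,0,0,-1.5,0,0,0,1,0,0,-2,0,0,0,1,0,0,-2.5,0,0,0,1,0,0,0,0,0,0,1,0,0,0,0,0,0],
)

```text
clock: 28.55
tool_pos: [0.5307, 0.0307, 0.1993]
orientation: [-179.9, -0.1, -18.0]
force: [-0.4, 0.2, -1.8]
opening: 0.0273
gripper_force: 30.0
```

```bash
python3 look2.py s4 | head -8
```

```text
28.55 [0.53069897 0.03072463 0.19932551] [-0.4346798   0.22263705 -1.8175742 ]
wrist pin board 0.0717 hist80+2mm [np.int64(0), np.int64(0), np.int64(0), np.int64(0), np.int64(0), np.int64(0), np.int64(0), np.int64(0), np.int64(0), np.int64(0), np.int64(0), np.int64(0), np.int64(0), np.int64(0), np.int64(0), np.int64(0), np.int64(0), np.int64(5), np.int64(3), np.int64(6), np.int64(7), np.int64(4), np.int64(10), np.int64(4), np.int64(9), np.int64(7), np.int64(10), np.int64(5), np.int64(8), np.int64(9)]
   top 0.1334 ((536.529052734375, 29.237293243408203), (15.665682792663574, 7.535923957824707), 74.87544250488281)
wrist bolt board 0.0718 hist80+2mm [np.int64(5), np.int64(18), np.int64(13), np.int64(14), np.int64(17), np.int64(13), np.int64(15), np.int64(17), np.int64(12), np.int64(17), np.int64(20), np.int64(16), np.int64(20), np.int64(15), np.int64(20), np.int64(21), np.int64(19), np.int64(30), np.int64(123), np.int64(645), np.int64(172), np.int64(0), np.int64(0), np.int64(0), np.int64(0), np.int64(0), np.int64(0), np.int64(0), np.int64(0), np.int64(0)]
   top 0.1192 ((628.9647216796875, 48.07126235961914), (14.515239715576172, 39.64511489868164), 73.82929229736328)
top pin board 0.0724 hist80+2mm []
top bolt board None hist80+2mm []
side pin board 0.0709 hist80+2mm [np.int64(0), np.int64(0), np.int64(0), np.int64(0), np.int64(0), np.int64(0), np.int64(0), np.int64(0), np.int64(0), np.int64(0), np.int64(0), np.int64(0), np.int64(0), np.int64(0), np.int64(0), np.int64(0), np.int64(2), np.int64(3), np.int64(3), np.int64(4), np.int64(7), np.int64(1), np.int64(3), np.int64(4), np.int64(4), np.int64(6), np.int64(4), np.int64(4), np.int64(4), np.int64(3)]
```

Emit:
move_arm(
  moves=[1,1.04,4.15,0,0,0,0,1,1.04,4.15,0,0,0,0,1,1.04,4.15,0,0,0,0,1,1.04,4.15,0,0,0,0,1,1.04,4.15,0,0,0,0,1,1.04,4.15,0,0,0,0,1,1.03,4.18,0,0,0,0,1,0,0,0,0,0,0],
)

```text
clock: 29.5
tool_pos: [0.5084, -0.2725, 0.1969]
orientation: [179.9, 0.1, -18.2]
force: [-0.1, 0.1, -1.7]
opening: 0.0277
gripper_force: 30.0
```

Emit:
move_arm(
  moves=[1,0,0,1.5,0,0,0,1,0,0,1.5,0,0,0,1,0,0,0.5,0,0,0,1,0,0,0,0,0,0,1,0,0,0,0,0,0],
)

```text
clock: 30.0
tool_pos: [0.51, -0.2683, 0.1637]
orientation: [180.0, -0.0, -18.0]
force: [-1.1, 0.5, -0.8]
opening: 0.0276
gripper_force: 30.0
```

Emit:
move_arm(
  moves=[1,0,0,0.5,0,0,0,1,0,0,0.5,0,0,0,1,0,0,0.5,0,0,0,1,0,0,0.5,0,0,0,1,0,0,0,0,0,0],
)

```text
clock: 30.5
tool_pos: [0.5092, -0.2684, 0.1424]
orientation: [180.0, 0.1, -18.0]
force: [-0.2, 0.1, -1.2]
opening: 0.0277
gripper_force: 30.0
```

Emit:
move_arm(
  moves=[1,0,0,0.5,0,0,0,1,0,0,0.5,0,0,0,1,0,0,0.5,0,0,0,1,0,0,0.5,0,0,0,1,0,0,0,0,0,0],
)

```text
clock: 31.0
tool_pos: [0.5091, -0.2684, 0.1224]
orientation: [180.0, 0.1, -18.0]
force: [0.2, 0.2, -0.5]
opening: 0.0276
gripper_force: 30.0
```

Emit:
move_arm(
  moves=[1,0,0,0.4,0,0,0,1,0,0,0.4,0,0,0,1,0,0,0.4,0,0,0,1,0,0,0.4,0,0,0,1,0,0,0,0,0,0],
)

```text
clock: 31.5
tool_pos: [0.5093, -0.2684, 0.1066]
orientation: [180.0, 0.1, -18.0]
force: [0.2, -0.1, -0.4]
opening: 0.0276
gripper_force: 30.0
```

Emit:
move_arm(
  moves=[1,0,0,0.3,0,0,0,1,0,0,0.3,0,0,0,1,0,0,0.2,0,0,0,1,0,0,0,0,0,0],
)

```text
clock: 31.9
tool_pos: [0.5095, -0.2684, 0.099]
orientation: [180.0, 0.0, -18.0]
force: [0.5, -0.6, -0.8]
opening: 0.0273
gripper_force: 30.0
```

Emit:
move_arm(
  moves=[1,0,0,0.2,0,0,0,1,0,0,0.15,0,0,0,1,0,0,0.1,0,0,0,1,0,0,0,0,0,0],
)

```text
clock: 32.3
tool_pos: [0.5096, -0.2685, 0.0947]
orientation: [180.0, 0.0, -18.0]
force: [0.8, -0.1, -0.7]
opening: 0.0279
gripper_force: 30.0
```

Emit:
move_arm(
  moves=[1,0,0,0.1,0,0,0,1,0,0,0.1,0,0,0,1,0,0,0.1,0,0,0,1,0,0,0,0,0,0],
)

```text
clock: 32.7
tool_pos: [0.5099, -0.2686, 0.0941]
orientation: [180.0, -0.1, -18.0]
force: [-6.4, 4.9, 17.1]
opening: 0.0273
gripper_force: 30.0
```

That's seated in the stand. I'll ease off, release and check.

Emit:
move_arm(
  moves=[1,0,0,-0.2,0,0,0,3.5,0,0,0,0,0,0,5,0,0,0,0,0,0,6,0,0,0,0,0,0,6,0,0,-3,0,0,0,6,0,0,-4,0,0,0,6,0,0,-4,0,0,0,6,-2,0,-4,0,0,0],
)

```text
clock: 33.5
tool_pos: [0.4916, -0.2626, 0.2448]
orientation: [180.0, 0.0, -18.0]
force: [1.0, -0.3, -0.6]
opening: 0.06
gripper_force: 0.0
```

Emit:
move_arm(
  moves=[6,0,0,0,0,0,0,6,0,0,0,0,0,0],
)

```text
clock: 33.7
tool_pos: [0.4909, -0.2623, 0.245]
orientation: [-180.0, -0.2, -18.0]
force: [0.3, -0.7, -0.3]
opening: 0.0604
gripper_force: 0.0
```

```bash
python3 look2.py s5 >/dev/null
python3 - <<'E'
from h import *
print(ctrl.get_obs()['tool_pos'],ctrl.get_obs()['force'])
for n in('wrist','side','top'):
    p,d,m=load('s5_'+n); W=cloud(d,m); x,y,z=[W[...,i] for i in range(3)]
    for lab,c,lo,hi in(('pin',(.51,-.2685),.118,.14),('bolt',(.6275,.049),.11,.13)):
        k=(np.hypot(x-c[0],y-c[1])<.03)&(z>lo)&(z<hi)
        s=(np.hypot(x-c[0],y-c[1])<.045)&(z>.055)&(z<.077)
        if k.sum()>5: print(n,lab,k.sum(),np.median(z[k]),'surf',np.median(z[s]),cv2.minAreaRect((W[k][:,:2]*1e3).astype(np.float32)))
t=load('s5_top')[0];s=load('s5_side')[0]
save(np.hstack([cv2.resize(t,(400,300)),cv2.resize(s,(400,300))]),'fin.png')
E
```

```text
[ 0.49022132 -0.26216551  0.24251934] [-0.8055825   0.23221997 -0.08823794]
wrist pin 613 0.1253606694583525 surf 0.06472372012719191 ((510.29473876953125, -268.41607666015625), (27.151416778564453, 26.767574310302734), 52.224674224853516)
side pin 169 0.124772881810433 surf 0.06422399313009786 ((507.8996276855469, -268.8760070800781), (28.122220993041992, 25.770145416259766), 79.05168151855469)
side bolt 56 0.11669927988335566 surf 0.06960406345360759 ((634.5213623046875, 43.68035888671875), (16.451452255249023, 23.261993408203125), 63.86708450317383)
top bolt 75 0.12006679052838676 surf 0.07288326956604052 ((626.6397094726562, 48.454139709472656), (13.699830055236816, 39.522274017333984), 72.57528686523438)
```

View pics/fin.png

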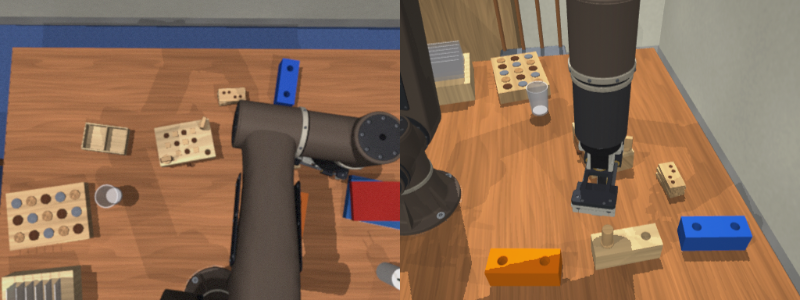

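The last picture shows the pin upright in the wooden stand at right (607,238) and the bolt standing in the board at left (203,125). The tray, beaker and dominoes haven't moved. I'm handing it in.

```bash
python3 -c "
from plant import ctrl
print(ctrl.close_job())"
```

```text
the job is handed in; nothing more can be done
None
```

I seated the drift pin in its hole, pushed the wing bolt home, put the pin back fully down in the stand and handed the job in at about 34 s; the one oddity is that both tops read about 3 mm lower in the board than the given sizes imply, which I took as fully seated.

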